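# Count along the divider rack and stow the hub in the third gap

## Task

Starting from the tall end plate of the blue divider rack, count the gaps with a fingertip: touch the first divider, then the second; the gap just beyond that is the third. Then gently push the loose black hub along the table into that third gap until none of it sticks out past the divider fronts, without squeezing, lifting or tipping it. Leave everything else where it stands.

Things in the scene. Friction and masses are not known exactly. Their poses are not given: they have to be found in the camera images.
- rack: blue fixed rack: back rail 408 mm long, 45 high, 12 thick; five dividers and two end plates run forward from it, making six gaps open to the front, bare table inside, 54 mm clear, 66 mm apart centre to centre. Origin on the table, middle of the line of divider fronts; x points into the gaps (away from the robot), y along the row (robot's left). Front face of back rail at x = 100 mm
- end_tall: end plate of the rack, the only tall one: 100 mm long, 12 mm thick, 90 mm high. It stands at either end of the row (y = +198 or -198 mm in the rack's frame); counting starts here. Origin on the table at the middle of its front edge, axes as the rack's
- end_low: the other end plate, only 45 mm high, same length and thickness, at the opposite end of the row. Origin on the table at the middle of its front edge
- hub: the loose black drive hub, a plain disc 44 mm in diameter and 30 mm high with a small bright steel centre on top, about 0.2 kg, lying flat on the table by itself in front of the rack. Origin at the centre of its underside, z up
- stock_hub1: identical black drive hub, a plain disc 44 mm in diameter and 30 mm high with a small bright steel centre on top, already stored in gap b; stays there. Origin at the centre of its underside
- stock_hub2: identical black drive hub, a plain disc 44 mm in diameter and 30 mm high with a small bright steel centre on top, already stored in gap e; stays there. Origin at the centre of its underside
- bolt_jar: glass jar with steel lid, 48 mm in diameter, 70 mm high, loose, stands in front of the rack's +y end; not part of the job. Origin at the centre of its underside
- tape_roll: cardboard tape core, 60 mm in diameter, 24 mm high, loose, lies in front of the rack's -y end; not part of the job. Origin at the centre of its underside
- small_carton: small carton 70 x 90 x 50 mm, loose, to the left; not part of the job. Origin at the centre of its underside
- spray: bottle 52 mm in diameter, 160 mm high, loose, to the right; not part of the job. Origin at the centre of its underside
- driver: screwdriver, loose, lying on the table to the right; not part of the job. Origin under the middle of its length, x along it
- div1: rack divider 1 of 5 counted from the rack's +y end (not always the tall end): fixed upright plate 100 mm long, 12 mm thick, 45 mm high, flat top, rounded front. At y = 132 mm in the rack's frame. Origin on the table at its front edge, middle of its thickness
- div2: rack divider 2 of 5 counted from the rack's +y end (not always the tall end): fixed upright plate 100 mm long, 12 mm thick, 45 mm high, flat top, rounded front. At y = 66 mm in the rack's frame. Origin on the table at its front edge, middle of its thickness
- div3: rack divider 3 of 5 counted from the rack's +y end (not always the tall end): fixed upright plate 100 mm long, 12 mm thick, 45 mm high, flat top, rounded front. At y = 0 mm in the rack's frame. Origin on the table at its front edge, middle of its thickness
- div4: rack divider 4 of 5 counted from the rack's +y end (not always the tall end): fixed upright plate 100 mm long, 12 mm thick, 45 mm high, flat top, rounded front. At y = -66 mm in the rack's frame. Origin on the table at its front edge, middle of its thickness
- div5: rack divider 5 of 5 counted from the rack's +y end (not always the tall end): fixed upright plate 100 mm long, 12 mm thick, 45 mm high, flat top, rounded front. At y = -132 mm in the rack's frame. Origin on the table at its front edge, middle of its thickness
- bay_a (a point): middle of gap a on the table, gaps a to f in order from the rack's +y end (not always the tall end); 50 mm behind the divider fronts, axes as the rack's
- bay_b (a point): middle of gap b on the table, gaps a to f in order from the rack's +y end (not always the tall end); 50 mm behind the divider fronts, axes as the rack's
- bay_c (a point): middle of gap c on the table, gaps a to f in order from the rack's +y end (not always the tall end); 50 mm behind the divider fronts, axes as the rack's
- bay_d (a point): middle of gap d on the table, gaps a to f in order from the rack's +y end (not always the tall end); 50 mm behind the divider fronts, axes as the rack's
- bay_e (a point): middle of gap e on the table, gaps a to f in order from the rack's +y end (not always the tall end); 50 mm behind the divider fronts, axes as the rack's
- bay_f (a point): middle of gap f on the table, gaps a to f in order from the rack's +y end (not always the tall end); 50 mm behind the divider fronts, axes as the rack's
There are look-alikes about, which are no part of the job. Leave any orange or red look-alike of the end_tall alone.

How it is judged (in metres and radians):
On the way, in this order (a step that is already met when the one before it is completed fails the run):
1. a finger touches the first divider from the tall end (((y of end_tall in the frame of rack above 0 m and contact force between the fingers and div1 above 0.5 N) or (y of end_tall in the frame of rack below 0 m and contact force between the fingers and div5 above 0.5 N))), for 0.03 s.
2. a finger touches the second divider from the tall end (((y of end_tall in the frame of rack above 0 m and contact force between the fingers and div2 above 0.5 N) or (y of end_tall in the frame of rack below 0 m and contact force between the fingers and div4 above 0.5 N))), for 0.03 s.
3. the hub is wholly inside the third gap from the tall end (((y of end_tall in the frame of rack above 0 m and x of hub in the frame of bay_c between -0.032 and 0.032 m and y of hub in the frame of bay_c between -0.009 and 0.009 m) or (y of end_tall in the frame of rack below 0 m and x of hub in the frame of bay_d between -0.032 and 0.032 m and y of hub in the frame of bay_d between -0.009 and 0.009 m))), for 0.1 s.
At the end, for the whole second after the job is handed in: the loose hub lies flat and still on the table in the third gap from the tall end plate, its centre at least 18 mm behind the line of divider fronts (no more than 4 mm of it sticking out) (((y of end_tall in the frame of rack above 0 m and x of hub in the frame of bay_c between -0.032 and 0.032 m and y of hub in the frame of bay_c between -0.009 and 0.009 m) or (y of end_tall in the frame of rack below 0 m and x of hub in the frame of bay_d between -0.032 and 0.032 m and y of hub in the frame of bay_d between -0.009 and 0.009 m)) and height (world z) of hub below 0.006 m and angle between hub's own z axis and vertical below 0.1 rad and linear speed of hub below 0.02 m/s); the robot touches nothing.
It fails at once if the loose hub is lifted off the table (more than 8 mm) (height (world z) of hub above 0.008 m).
It fails at once if the loose hub is tipped (more than 0.35 rad) (angle between hub's own z axis and vertical above 0.35 rad).
It fails at once if the loose hub is squeezed or rammed by the fingers (over 30 N) (contact force between the fingers and hub above 30 N).
It fails at once if anything else is disturbed (a stored hub moved over 15 mm, another loose thing over 20 mm) (distance of any of stock_hub1, stock_hub2 from where it was at the start of the episode above 0.015 m or distance of any of bolt_jar, tape_roll, small_carton, spray, driver from where it was at the start of the episode above 0.02 m).
It also fails if it takes over 61 s, if anything falls off the work surface, if the arm or the gripper's body presses on something with over 40 N, if the wrist force passes 120 N, or if a joint passes its speed limit or range.

## Robot

A 6-joint arm with a two-finger parallel gripper is mounted at the origin on the work surface. World frame = base frame: x ahead of the robot, y to its left, z up, the work surface at z = 0. Lengths are in mm, angles in rad, forces in N, time in s.
With the tool pointing down it reaches from about 300 to 775 mm from the base axis. Payload 14.6 kg.
Tool frame: the origin (TCP) lies midway between the tips of the shut fingers; the grasp point (between the pads) lies 19 mm behind it (manip.grip_point_offset is the distance from the TCP to the grasp point, in mm); x points along the fingers, z is the direction in which the jaws open and shut, and the axes are right-handed (so a half turn about x gives the same grasp; the last joint's range is limited). The gripper opens to 94 mm and grips with 3 to 60 N. Pads are 16 mm wide; open, the fingers measure 119 mm over their backs; the gripper's body (75 mm by 177 mm) begins 78 mm behind the grasp point.
Start: joints at [1.159, 0.3, 1.521, -0, 1.321, -0.067], TCP at [185.901, 517.619, 171.946] pointing down, gripper open.
Joint ranges: [-3.03, 3.03], [-0.79, 2.21], [0.23, 2.52], [-1.04, 4.18], [0, 3.07], [-2.55, 2.55]. Speed limits (rad/s): [2.22, 2.22, 2.57, 3.14, 3.14, 3.14].

## Interface

Orientations are given as [roll, pitch, yaw] about the fixed x, y, z axes, in that order (R = Rz(yaw) Ry(pitch) Rx(roll)).
In Python, from cell import manip, camera, calibration, order gives the robot as it stands.
- The arm moves only by the tool jog_arm, never from a script. Its arguments are lists of equal length, an entry for each row: "turn": the turn, a rotation vector about the tool's x, y, z in degrees, a list of three; "dp": the shift along the tool's x, y, z in cm, a list of three; "gripper": the closure, from 0 (fully open) to 1 (shut). In form: {"turn": [[ax, ay, az], ...], "dp": [[tx, ty, tz], ...], "gripper": [gripper, ...]}. A call has 1 to 8 rows; each row shifts and turns the pose as measured when the row begins, along the tool's axes as they then stand; what a row does not reach is not made up. A row lasts 1/8 s, in which the tool goes at most 62.5 mm and 10.7 degrees, less where a joint would pass 70% of its speed; a pose out of reach is approached as far as the arm can. A call is refused whole if a number of a shift passes 6.25 or a number of a turn 10.7, either way. A call with a gripper value outside its range is refused whole. The fingers move at their own pace and stop on an object; "grip_force" is the grip in N (left out, the last holds). Time passes only in rows, so rows that do not move let the fingers close. It gives the time, the measured TCP pose, the force and the opening at its end, in the units of the state.
- manip.read_state(): the state, without advancing time (a new reading comes with each control period).
- camera(name): name is "scene" or "top" or "wrist"; returns (picture, depth): 420x560x3 uint8, red, green, blue; 420x560 float32, mm along the optical axis (not along the pixel's ray), 0 where there is no reading.
- calibration(name): a dict with "K" (3x3 intrinsics, pixels), "distortion" ([k1, k2, p1, p2, k3] as OpenCV has them; the pictures are not rectified), "world_from_camera" (4x4, takes a point from camera to world coordinates). Camera axes: x right, y down, z forward; pixel columns grow to the right and rows downward; lengths in mm; the calibration is good to about 2 mm. A picture is of the moment at which its call begins: read the wrist's pose just before it. calibration takes no time and is no camera call; for the wrist camera it gives the pose at the moment of the call.
- order.sign_off(): hands the job in, once; it reports no verdict.
The state is a dict: "clock": time; "joints": joint angles; "qd": joint speeds; "effort": joint torques, N m; "eef_pos": TCP position; "eef_rot": TCP orientation; "wrist_force": force on the tool from outside, world axes, zero at the start; "moment": the same for the moment, N m; "finger_gap": finger opening in mm.
Only numpy, scipy, OpenCV 4.12 (cv2) and the standard library are available. Lean on these libraries where they do the work, as an engineer would, in place of code of your own. Each camera call takes 0.05 s, during which the arm holds its last target.

## Working session

There is one attempt and no reset: what is moved stays moved. The work goes in short steps, Python scripts to look and compute and a tool call to move; the robot and the scene stay as the last step left them, time stands still between calls to the robot, and variables do not carry over. Pictures are saved under pics/ and viewed, and the job is handed in when it is done.

Besides the shell and the picture viewer there is one more tool, called after ">>>" by a JSON object that holds its "fn" and its "kwargs", one argument or row to a line. jog_arm: Moves the arm, as the interface text tells. Its arguments: {"type":"object","properties":{"turn":{"type":"array","items":{"type":"array","items":{"type":"number"}}},"dp":{"type":"array","items":{"type":"array","items":{"type":"number"}}},"gripper":{"type":"array","items":{"type":"number"}},"grip_force":{"type":"number"}},"required":["turn","dp","gripper"]}

```bash
mkdir -p pics; ls
python3 - <<'E'
from cell import manip,camera,calibration
import cv2,numpy as np
for n in ("scene","top"):
    p,d=camera(n); cv2.imwrite(f"pics/{n}0.png",p[:,:,::-1]); np.savez(f"{n}0.npz",p=p,d=d,**{k:np.array(v) for k,v in calibration(n).items()})
s=manip.read_state(); print(s)
E
```

```text
pics
{'clock': 0.1, 'joints': array([ 1.15935931e+00,  3.00380301e-01,  1.52153543e+00,  1.77467750e-05,
        1.32070194e+00, -6.66045161e-02]), 'qd': array([-1.07904843e-03,  4.56770437e-04, -1.80953423e-03, -1.78281613e-03,
       -2.30507044e-03, -3.91129683e-05]), 'effort': array([ 1.12407946e-03, -5.32641363e+01, -3.53281510e+01,  7.09531526e-02,
        2.35219148e-02, -4.41467603e-05]), 'eef_pos': array([185.81063717, 517.36819866, 171.45546423]), 'eef_rot': array([ 3.0582191 ,  1.56977117, -1.99900678]), 'wrist_force': array([ 0.25506664, -0.42007867, -0.36490747]), 'moment': array([-0.00123519, -0.04401519,  0.04509112]), 'finger_gap': 93.8743511368975}
```

View pics/scene0.png

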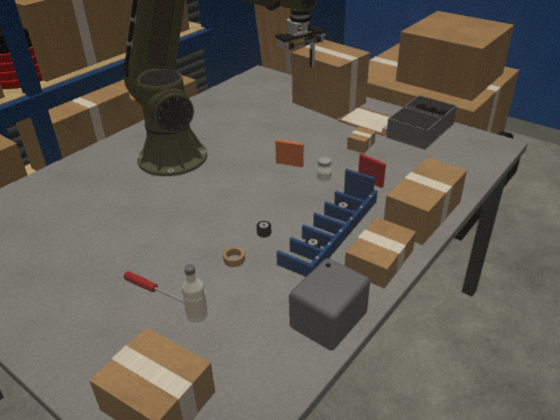

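View pics/top0.png

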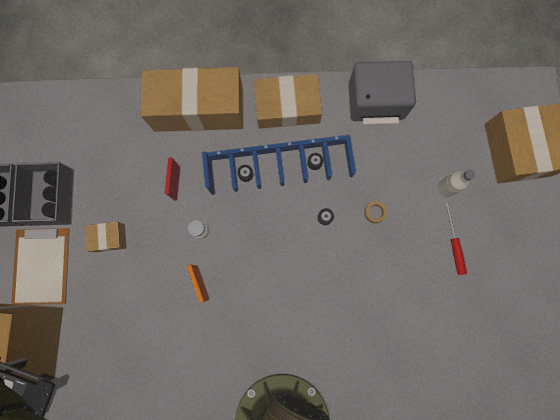

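The scene picture shows the tall blue plate at (360,185), the rack end near the red decoy. In the top picture that end is the left one (+y), at (208,172). Divider 1 is at about (233,172) and divider 2 at (257,168), so gap c lies between 257 and 281. The loose hub is at (326,216). Next I'll measure these positions.

```bash
cat > h.py <<'E'
import cv2,numpy as np
from scipy.optimize import least_squares
def cloud(f):
    z=np.load(f); d=z['d']; h,w=d.shape
    uv=np.stack(np.meshgrid(np.arange(w),np.arange(h)),-1).reshape(-1,1,2).astype(np.float32)
    n=cv2.undistortPoints(uv,z['K'],z['distortion']).reshape(h,w,2)
    P=np.dstack([n[...,0]*d,n[...,1]*d,d]); T=z['world_from_camera']
    W=P@T[:3,:3].T+T[:3,3]; W[d==0]=np.nan
    return z['p'],W
def hub(p,W,box):
    u0,u1,v0,v1=box; w=W[v0:v1,u0:u1].reshape(-1,3); m=(w[:,2]>22)&(w[:,2]<38); w=w[m]
    return (w[:,:2].max(0)+w[:,:2].min(0))/2, np.median(w[:,2]),len(w),np.ptp(w[:,:2],axis=0)
E
python3 - <<'E'
from h import *
p,W=cloud('top0.npz')
for n,b in dict(hub=(312,340,203,230),s1=(236,254,162,183),s2=(307,325,150,171),jar=(184,212,216,242),tape=(362,390,198,225)).items():
    u0,u1,v0,v1=b; w=W[v0:v1,u0:u1].reshape(-1,3); m=w[:,2]>12; print(n,(w[m].max(0)+w[m].min(0))/2,np.ptp(w[m],axis=0))
print(hub(p,W,(312,340,203,230)))
# rack: blue & z 40..50
hsv=cv2.cvtColor(p,cv2.COLOR_RGB2HSV); blue=(hsv[...,0]>100)&(hsv[...,0]<130)&(hsv[...,1]>120)
blue[:, :195]=0; blue[:,365:]=0; blue[:125]=0; blue[200:]=0
Z=W[...,2]
top=W[blue&(Z>40)&(Z<50)]; tall=W[blue&(Z>80)]
print(len(top),len(tall),tall.mean(0) if len(tall) else 0, np.median(top[:,2]))
# fit template
def ins(q):
    x,y=q[:,0],q[:,1]
    def box(cx,cy,hx,hy):
        dx=np.abs(x-cx)-hx; dy=np.abs(y-cy)-hy
        return np.hypot(np.maximum(dx,0),np.maximum(dy,0))
    D=[box(106,0,6,204)]+[box(50,yy,50,6) for yy in (-198,-132,-66,0,66,132,198)]
    return np.min(D,axis=0)
def tf(t): c,s=np.cos(t[2]),np.sin(t[2]); return lambda q:(q[:,:2]-t[:2])@np.array([[c,-s],[s,c]])
def res(t): return ins(tf(t)(top))
m=top[:,:2]
best=None
for x0 in range(430,640,20):
  for y0 in range(-30,90,20):
    for a in (-.2,-.1,0,.1,.2):
      c=res((x0,y0,a)).mean()
      if best is None or c<best[0]: best=(c,(x0,y0,a))
r=least_squares(res,best[1],loss='soft_l1',x_scale=[1,1,.01]);print(r.x,res(r.x).mean())
L=tf(r.x)(top); print('extent',L.min(0),L.max(0)); 
print('tall local',tf(r.x)(tall).mean(0),tf(r.x)(tall).min(0),tf(r.x)(tall).max(0))
for yy in (-198,-132,-66,0,66,132,198):
    s=L[(abs(L[:,1]-yy)<25)&(L[:,0]<85)]; print(yy,len(s),s[:,1].min(),s[:,1].max(),s[:,1].mean(),s[:,0].min())
b=L[L[:,0]>95]; print('rail',b[:,0].min(),b[:,0].max())
E
```

```text
hub [ 538.29168801 -132.27268687   23.74916595] [42.93558556 43.56019409 22.82636106]
s1 [666.83188131  87.14289351  29.18833996] [48.43889419 51.04461387 33.81132865]
s2 [ 701.63997513 -112.46434995   28.18138537] [52.34735304 48.59923851 29.52775798]
jar [509.50207102 212.05968609  44.10903935] [45.56126914 45.5507959  60.79275619]
tape [ 547.6848601  -272.21498369   20.84945133] [58.33149948 59.1649867  16.66057657]
(array([ 538.8293059 , -132.98068135]), np.float64(29.80194611020579), 201, array([41.86034979, 42.14420513]))
1118 126 [662.14745591 184.17699651  89.3636278 ] 44.2419399583888
[ 6.31588769e+02 -1.57437516e+01  9.63364809e-02] 0.0
extent [   1.19769557 -203.75131413] [111.99340083 192.514406  ]
tall local [ 49.64687814 196.05439646] [  1.3857954  191.03466305] [ 96.94422241 200.70935396]
-198 111 -203.75131413051975 -192.05418973750878 -197.54152107260055 1.414545337771956
-132 109 -136.93191747948848 -126.00208685480129 -131.42884482751248 1.337037000601561
-66 110 -71.11383995705951 -60.252813351919855 -65.53152930481092 1.1976955665032216
0 96 -5.384587065575733 3.847277816970134 -0.6513516629768735 3.3201082639905777
66 91 60.28377529957926 68.90813530648715 64.61211964613258 2.31120678546667
132 95 126.01523535425399 135.02811781751652 130.54079027874565 1.2771724801930169Traceback (most recent call last):
  File "<stdin>", line 33, in <module>
    return umr_minimum(a, axis, None, out, keepdims, initial, where)
ValueError: zero-size array to reduction operation minimum which has no identity
```

```bash
cat > g.py <<'E'
import numpy as np
from scipy.spatial.transform import Rotation as R
from cell import manip
O=np.array([631.6,-16.0]); A=0.0963
c,s=np.cos(A),np.sin(A); RW=np.array([[c,-s],[s,c]])
def loc(p): return (np.asarray(p)[:2]-O)@RW
def wld(l): return O+RW@np.asarray(l,float)
def st():
    q=manip.read_state(); M=R.from_euler('xyz',q['eef_rot']).as_matrix(); p=q['eef_pos']
    print('t',round(q['clock'],2),'tcp',p.round(1),'loc',loc(p).round(1),'gap',round(q['finger_gap'],1),'F',q['wrist_force'].round(1))
    a=np.degrees(np.arctan2(M[1,2],M[0,2]))-np.degrees(A)
    print(' jaw yaw rel rack %.1f (mod 180) ; tool x'%a,M[:,0].round(3),'y',M[:,1].round(3),'z',M[:,2].round(3),'j6',q['joints'][5].round(2))
    return p,M
def to(l,z,yaw=None):
    """total dp in current tool axes (cm) to rack-local l, height z; total turn about tool to jaw yaw (deg rel. rack), tool down"""
    p,M=st(); t=np.r_[wld(l),z]; d=t-p
    print(' world d',d.round(1),' dp cm',(M.T@d/10).round(2))
    if yaw is not None:
        a=np.radians(yaw)+A; zz=np.array([np.cos(a),np.sin(a),0]); x=np.array([0,0,-1.]); T=np.c_[x,np.cross(zz,x),zz]
        rv=R.from_matrix(M.T@T).as_rotvec(degrees=True); print(' turn',rv.round(1), 'dp in target axes',(T.T@d/10).round(2))
E
python3 -c "
from g import *
for y in (90,-90): to((40,131),75,y)
print(loc((538.6,-132.6)), loc((666.8,87.1)),loc((701.6,-112.5)))"
```

```text
t 0.1 tcp [185.8 517.4 171.5] loc [-392.4  573.8] gap 93.9 F [ 0.3 -0.4 -0.4]
 jaw yaw rel rack 64.7 (mod 180) ; tool x [-0.    -0.001 -1.   ] y [-0.941  0.338  0.   ] z [ 0.338  0.941 -0.001] j6 -0.07
 world d [ 473.  -399.1  -96.5]  dp cm [  9.66 -58.01 -21.56]
 turn [-25.3  -0.1  -0. ] dp in target axes [  9.65 -43.24 -44.28]
t 0.1 tcp [185.8 517.4 171.5] loc [-392.4  573.8] gap 93.9 F [ 0.3 -0.4 -0.4]
 jaw yaw rel rack 64.7 (mod 180) ; tool x [-0.    -0.001 -1.   ] y [-0.941  0.338  0.   ] z [ 0.338  0.941 -0.001] j6 -0.07
 world d [ 473.  -399.1  -96.5]  dp cm [  9.66 -58.01 -21.56]
 turn [ 1.547e+02 -0.000e+00  1.000e-01] dp in target axes [ 9.65 43.24 44.28]
[-103.78033955 -107.11769752] [44.95010058 99.23778745] [  60.39707827 -102.78347599]
```

>>> {"fn": "jog_arm", "kwargs": {
  "turn": [
    [-8.4,0,0],
    [-8.4,0,0],
    [-8.4,0,0],
    [0,0,0],
    [0,0,0],
    [0,0,0],
    [0,0,0],
    [0,0,0]
  ],
  "dp": [
    [0,-4,-3],
    [0,-4,-4],
    [0,-4,-4],
    [0,-5,-5],
    [0,-5,-5],
    [0,-5,-5],
    [0,-5,-5],
    [0,-4,-4]
  ],
  "gripper": [1,1,1,1,1,1,1,1],
  "grip_force": 10
}}

```text
clock: 1.1
eef_pos: [524.1, 190.8, 170.0]
eef_rot: [2.331, 1.568, -2.266]
wrist_force: [-0.5, 0.6, -0.2]
finger_gap: 17.4
```

```bash
python3 -c "
from g import *
to((40,131),70,90)"
```

```text
t 1.1 tcp [524.1 190.8 170. ] loc [-87.1 216.2] gap 17.4 F [-0.5  0.6 -0.2]
 jaw yaw rel rack 91.1 (mod 180) ; tool x [-0.002 -0.003 -1.   ] y [-0.993 -0.115  0.002] z [-0.115  0.993 -0.002] j6 -1.4
 world d [ 134.7  -72.6 -100. ]  dp cm [  9.99 -12.57  -8.74]
 turn [ 1.1 -0.1 -0.1] dp in target axes [ 10.   -12.71  -8.52]
```

>>> {"fn": "jog_arm", "kwargs": {
  "turn": [
    [1.1,0,0],
    [0,0,0],
    [0,0,0],
    [0,0,0],
    [0,0,0]
  ],
  "dp": [
    [0,-4.5,-3],
    [0,-4.5,-3],
    [0,-3.7,-2.5],
    [5,0,0],
    [4.5,0,0]
  ],
  "gripper": [1,1,1,1,1]
}}

```text
clock: 1.72
eef_pos: [666.5, 112.1, 73.1]
eef_rot: [-2.654, 1.568, -0.992]
wrist_force: [0.7, 0.5, 0.4]
finger_gap: 0.7
```

```bash
python3 -c "
from g import *
to((40,131),70,90)
from cell import camera
import cv2
p,d=camera('wrist'); cv2.imwrite('pics/w1.png',p[:,:,::-1])
p,d=camera('top'); cv2.imwrite('pics/t1.png',cv2.resize(p[110:230,180:380,::-1],(800,480)))
"
```

```text
t 1.73 tcp [666.5 112.1  73.1] loc [ 47.1 124.2] gap 0.7 F [0.7 0.5 0.4]
 jaw yaw rel rack 89.7 (mod 180) ; tool x [ 0.001 -0.002 -1.   ] y [-0.996 -0.091 -0.001] z [-0.091  0.996 -0.002] j6 -1.55
 world d [-7.7  6.1 -3.1]  dp cm [0.31 0.71 0.68]
 turn [-0.3 -0.1  0.1] dp in target axes [0.31 0.71 0.68]
```

View pics/w1.png

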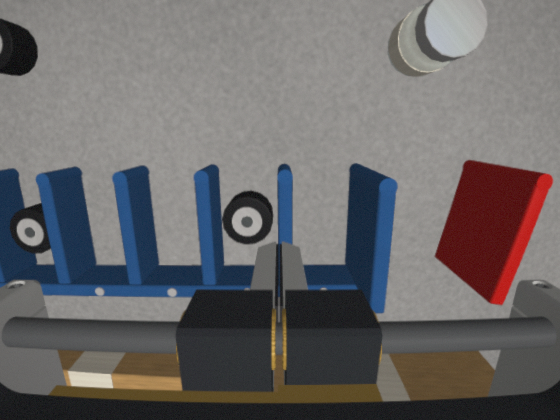

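>>> {"fn": "jog_arm", "kwargs": {
  "turn": [
    [0,0,0],
    [0,0,0],
    [0,0,0]
  ],
  "dp": [
    [0,0.7,0.7],
    [1.5,0,0],
    [0.5,0,0]
  ],
  "gripper": [1,1,1]
}}

```text
clock: 2.2
eef_pos: [657.5, 119.7, 53.8]
eef_rot: [2.811, 1.568, -1.809]
wrist_force: [-0.7, 0.1, 0.7]
finger_gap: 0.7
```

```bash
python3 -c "
from g import *
to((40,131),45,90)"
```

```text
t 2.2 tcp [657.5 119.7  53.8] loc [ 38.8 132.6] gap 0.7 F [-0.7  0.1  0.7]
 jaw yaw rel rack 89.7 (mod 180) ; tool x [-0.001 -0.002 -1.   ] y [-0.996 -0.092  0.001] z [-0.092  0.996 -0.002] j6 -1.54
 world d [ 1.3 -1.4 -8.8]  dp cm [ 0.88 -0.12 -0.15]
 turn [-0.3 -0.1 -0. ] dp in target axes [ 0.88 -0.12 -0.16]
```

The wrist picture shows the shut fingers at about (280,260). They are over the divider at x≈285, between the tall plate (375,235) and the gap-b hub (247,218), so this is divider 1. I'll touch its top in small steps.

>>> {"fn": "jog_arm", "kwargs": {
  "turn": [
    [0,0,0],
    [0,0,0],
    [0,0,0]
  ],
  "dp": [
    [0.6,0,0],
    [0.2,0,0],
    [0.2,0,0]
  ],
  "gripper": [1,1,1]
}}

```text
clock: 2.58
eef_pos: [658.0, 119.7, 44.3]
eef_rot: [-2.784, 1.568, -1.121]
wrist_force: [-0.2, 0.2, 0.1]
finger_gap: 0.6
```

>>> {"fn": "jog_arm", "kwargs": {
  "turn": [
    [0,0,0],
    [0,0,0]
  ],
  "dp": [
    [0.15,0,0],
    [0.15,0,0]
  ],
  "gripper": [1,1]
}}

```text
clock: 2.82
eef_pos: [658.2, 119.6, 41.3]
eef_rot: [-2.656, 1.568, -0.993]
wrist_force: [-0.9, 0.6, -0.3]
finger_gap: 0.6
```

```bash
python3 -c "
from g import *
st()
from cell import camera
import cv2
p,d=camera('wrist'); cv2.imwrite('pics/w2.png',p[:,:,::-1])
p,d=camera('scene'); cv2.imwrite('pics/s2.png',cv2.resize(p[150:290,240:420,::-1],(720,560)))
"
```

```text
t 2.83 tcp [658.2 119.6  41.3] loc [ 39.5 132.5] gap 0.6 F [-0.9  0.6 -0.3]
 jaw yaw rel rack 89.7 (mod 180) ; tool x [ 0.001 -0.002 -1.   ] y [-0.996 -0.092 -0.001] z [-0.092  0.996 -0.002] j6 -1.54
```

View pics/w2.png

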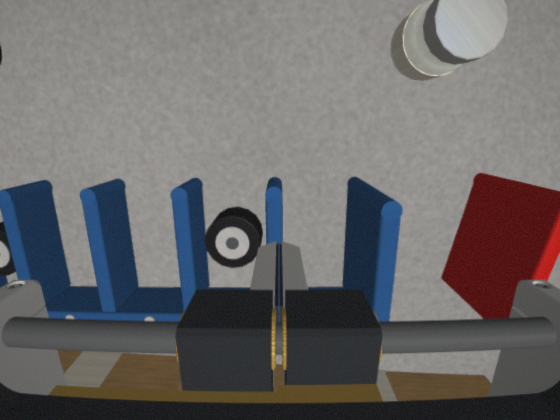

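View pics/s2.png

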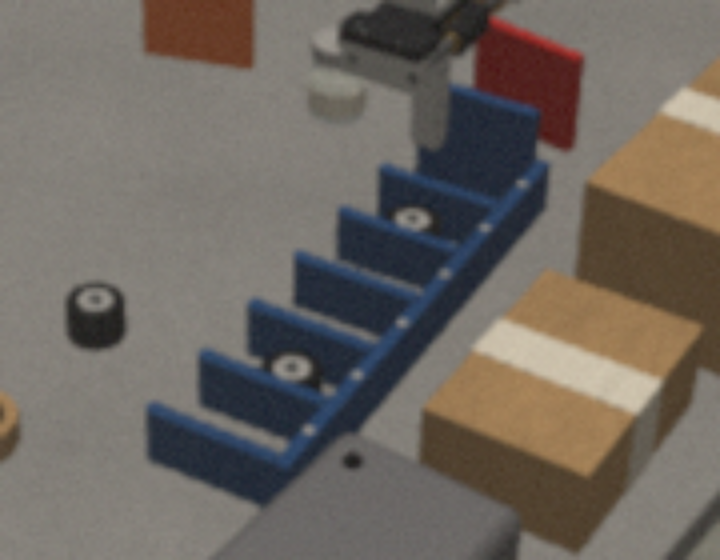

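The scene picture shows the tip still above divider 1, yet the TCP reads z=41. I'll check the tip height from depth.

```bash
python3 -c "
from g import *
from cell import camera,calibration
import cv2
p,d=camera('scene'); np.savez('s3.npz',p=p,d=d,**{k:np.array(v) for k,v in calibration('scene').items()})
from h import *
p,W=cloud('s3.npz')
for v in range(172,206,2):
  print(v,[tuple(W[v,u].round(0).astype(int).tolist()) for u in (342,345,348,350,354)])
p,W=cloud('scene0.npz')
print('hub',W[224:228,261:267,2].round(0).max()); 
z=np.load('s3.npz');T=np.linalg.inv(z['world_from_camera'])
for q in [(40,132,45),(40,132,0),(0,132,45),(0,198,90),(0,-198,45),(0,0,45)]:
  P=np.r_[wld(q[:2]),q[2]]
  print(q,cv2.projectPoints(P[None],cv2.Rodrigues(T[:3,:3])[0],T[:3,3],z['K'],z['distortion'])[0].ravel())
"
```

```text
172 [(685, 47, 173), (696, 45, 178), (670, 106, 137), (666, 124, 126), (651, 174, 95)]
174 [(548, 272, -2), (658, 109, 124), (670, 107, 130), (666, 125, 119), (647, 181, 82)]
176 [(558, 257, 1), (658, 110, 116), (669, 109, 121), (669, 121, 115), (649, 178, 77)]
178 [(648, 109, 106), (660, 108, 111), (671, 106, 116), (666, 126, 104), (651, 176, 71)]
180 [(651, 106, 101), (661, 106, 105), (670, 109, 107), (667, 125, 97), (653, 173, 67)]
182 [(650, 107, 93), (660, 108, 96), (665, 117, 94), (667, 125, 90), (654, 172, 60)]
184 [(650, 108, 85), (661, 107, 91), (668, 114, 89), (667, 126, 82), (652, 176, 50)]
186 [(591, 206, 1), (619, 178, 28), (667, 116, 80), (644, 167, 44), (-9223372036854775808, -9223372036854775808, -9223372036854775808)]
188 [(600, 191, 6), (623, 171, 25), (632, 176, 26), (641, 173, 32), (651, 180, 32)]
190 [(600, 192, -3), (623, 173, 17), (633, 175, 20), (639, 177, 21), (657, 171, 31)]
192 [(608, 180, -1), (621, 177, 6), (631, 179, 9), (641, 175, 15), (657, 172, 23)]
194 [(649, 113, 45), (658, 115, 48), (634, 175, 5), (639, 179, 4), (652, 182, 8)]
196 [(650, 113, 38), (663, 108, 47), (670, 114, 47), (676, 116, 48), (686, 123, 47)]
198 [(651, 112, 32), (660, 113, 35), (673, 110, 42), (680, 111, 45), (691, 115, 47)]
200 [(649, 115, 22), (662, 111, 29), (672, 112, 33), (679, 112, 36), (694, 111, 43)]
202 [(664, 91, 34), (671, 97, 33), (674, 110, 27), (680, 112, 29), (694, 111, 35)]
204 [(669, 84, 33), (675, 91, 32), (682, 96, 31), (680, 113, 21), (690, 119, 22)]
hub 36.0
(40, 132, 45) [345.74289799 194.24428614]
(40, 132, 0) [345.03375652 206.07981562]
(0, 132, 45) [334.23674199 190.44419822]
(0, 198, 90) [344.74554567 168.42579912]
(0, -198, 45) [276.0430284  249.85891886]
(0, 0, 45) [312.92250972 212.20460681]<string>:9: RuntimeWarning: invalid value encountered in cast
```

```bash
python3 -c "
from h import *
p,W=cloud('scene0.npz')
for v in range(36,72,3): print(v,[W[v,u].round(0).tolist() for u in (290,311,312,313)])
p,d=np.load('scene0.npz')['p'],0
cv2.imwrite('pics/s0c.png',cv2.resize(p[0:100,250:370,::-1],(720,600)))
from cell import camera,calibration,manip
print(manip.read_state()['eef_pos'])
p,d=camera('wrist'); np.savez('w3.npz',p=p,d=d,**{k:np.array(v) for k,v in calibration('wrist').items()})
p,W=cloud('w3.npz')
for v in range(236,300,6): print(v,[W[v,u].round(0).tolist() for u in (262,273,285,295)])
print(calibration('wrist')['world_from_camera'])
"
```

```text
36 [[178.0, 469.0, 344.0], [203.0, 565.0, 323.0], [212.0, 558.0, 326.0], [214.0, 561.0, 326.0]]
39 [[193.0, 449.0, 342.0], [216.0, 547.0, 319.0], [223.0, 543.0, 322.0], [218.0, 556.0, 317.0]]
42 [[188.0, 456.0, 328.0], [205.0, 562.0, 301.0], [214.0, 556.0, 305.0], [213.0, 563.0, 303.0]]
45 [[195.0, 447.0, 321.0], [211.0, 554.0, 293.0], [209.0, 563.0, 291.0], [207.0, 572.0, 287.0]]
48 [[195.0, 447.0, 310.0], [207.0, 559.0, 280.0], [212.0, 560.0, 281.0], [212.0, 566.0, 279.0]]
51 [[-635.0, 1519.0, -198.0], [207.0, 560.0, 268.0], [207.0, 566.0, 266.0], [218.0, 557.0, 271.0]]
54 [[175.0, 472.0, 276.0], [207.0, 560.0, 256.0], [212.0, 560.0, 257.0], [216.0, 561.0, 258.0]]
57 [[178.0, 468.0, 267.0], [211.0, 555.0, 247.0], [213.0, 559.0, 246.0], [211.0, 567.0, 243.0]]
60 [[180.0, 465.0, 256.0], [212.0, 553.0, 236.0], [207.0, 568.0, 231.0], [214.0, 564.0, 233.0]]
63 [[177.0, 469.0, 243.0], [208.0, 559.0, 222.0], [205.0, 570.0, 217.0], [210.0, 569.0, 219.0]]
66 [[176.0, 469.0, 231.0], [206.0, 563.0, 208.0], [204.0, 572.0, 205.0], [187.0, 603.0, 191.0]]
69 [[176.0, 469.0, 220.0], [176.0, 605.0,
[... 714 characters left out ...]
48.0, 122.0, 117.0], [648.0, 127.0, 117.0]]
278 [[649.0, 111.0, 124.0], [648.0, 116.0, 124.0], [649.0, 122.0, 123.0], [648.0, 127.0, 123.0]]
284 [[649.0, 112.0, 129.0], [649.0, 117.0, 128.0], [648.0, 122.0, 129.0], [648.0, 126.0, 128.0]]
290 [[625.0, 112.0, 177.0], [649.0, 117.0, 134.0], [624.0, 119.0, 177.0], [625.0, 121.0, 177.0]]
296 [[625.0, 113.0, 181.0], [649.0, 117.0, 140.0], [625.0, 119.0, 180.0], [624.0, 121.0, 180.0]]
[[-9.24413159e-02  9.60503866e-01  2.62463192e-01  5.82054078e+02]
 [ 9.95715503e-01  8.97778038e-02  2.21491010e-02  1.13127470e+02]
 [-2.28907177e-03  2.63386161e-01 -9.64687768e-01  2.53350054e+02]
 [ 0.00000000e+00  0.00000000e+00  0.00000000e+00  1.00000000e+00]]
```

View pics/s0c.png

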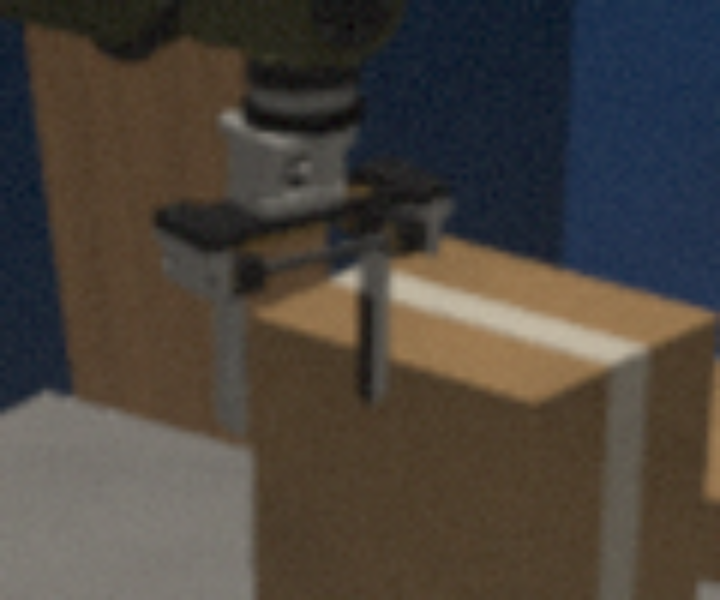

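Depth from both cameras puts the real tips about 36 mm above the reported TCP, near z≈78, and the offset was the same at the start. Contact on the 45 mm divider should therefore come at TCP z≈9. I'll go down gently.

>>> {"fn": "jog_arm", "kwargs": {
  "turn": [
    [0,0,0],
    [0,0,0],
    [0,0,0],
    [0,0,0]
  ],
  "dp": [
    [1.0,0,0],
    [0.7,0,0],
    [0.3,0,0],
    [0,0,0]
  ],
  "gripper": [1,1,1,1]
}}

```text
clock: 3.52
eef_pos: [657.9, 119.6, 19.4]
eef_rot: [-3.028, 1.568, -1.365]
wrist_force: [0.1, 0.6, -0.2]
finger_gap: 0.5
```

>>> {"fn": "jog_arm", "kwargs": {
  "turn": [
    [0,0,0],
    [0,0,0],
    [0,0,0]
  ],
  "dp": [
    [0.3,0,0],
    [0.2,0,0],
    [0.2,0,0]
  ],
  "gripper": [1,1,1]
}}

```text
clock: 3.9
eef_pos: [658.2, 119.6, 12.4]
eef_rot: [-2.723, 1.568, -1.061]
wrist_force: [0.0, -0.2, -0.1]
finger_gap: 0.6
```

```bash
python3 -c "
from g import *
st()
from cell import camera
import cv2
p,d=camera('wrist'); cv2.imwrite('pics/w4.png',p[:,:,::-1])
p,d=camera('scene'); cv2.imwrite('pics/s4.png',cv2.resize(p[150:290,240:420,::-1],(720,560)))
"
```

```text
t 3.9 tcp [658.2 119.6  12.4] loc [ 39.5 132.5] gap 0.6 F [ 0.  -0.2 -0.1]
 jaw yaw rel rack 89.7 (mod 180) ; tool x [ 0.001 -0.002 -1.   ] y [-0.996 -0.092 -0.001] z [-0.092  0.996 -0.002] j6 -1.54
```

View pics/s4.png

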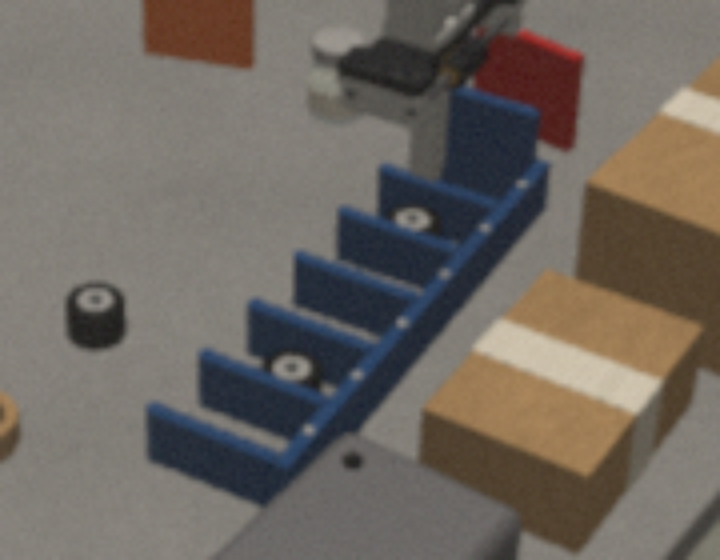

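>>> {"fn": "jog_arm", "kwargs": {
  "turn": [
    [0,0,0],
    [0,0,0]
  ],
  "dp": [
    [0.2,0,0],
    [0.15,0,0]
  ],
  "gripper": [1,1]
}}

```text
clock: 4.25
eef_pos: [658.4, 119.6, 11.7]
eef_rot: [-2.521, 1.568, -0.858]
wrist_force: [-10.0, -0.8, 14.9]
finger_gap: 0.3
```

>>> {"fn": "jog_arm", "kwargs": {
  "turn": [
    [0,0,0],
    [0,0,0]
  ],
  "dp": [
    [0.15,0,0],
    [0.1,0,0]
  ],
  "gripper": [1,1]
}}

```text
clock: 4.5
eef_pos: [658.3, 119.6, 11.8]
eef_rot: [-2.476, 1.568, -0.813]
wrist_force: [-5.2, -0.6, 5.8]
finger_gap: 0.5
```

Contact at TCP z=11.7 with 15 N, so the tips sit about 33 mm above the TCP. Next: lift, move one pitch over and touch divider 2.

>>> {"fn": "jog_arm", "kwargs": {
  "turn": [
    [0,0,0],
    [0,0,0],
    [0,0,0],
    [0,0,0],
    [0,0,0],
    [0,0,0]
  ],
  "dp": [
    [-2.5,0,0],
    [0,0,-3.3],
    [0,0,-3.3],
    [0,0,0],
    [1.5,0,0],
    [0,0,0]
  ],
  "gripper": [1,1,1,1,1,1]
}}

```text
clock: 5.25
eef_pos: [664.2, 54.1, 21.7]
eef_rot: [-2.391, 1.568, -0.726]
wrist_force: [0.8, 0.1, -0.2]
finger_gap: 0.4
```

```bash
python3 -c "
from g import *
to((40,66),12,90)
from cell import camera
import cv2
p,d=camera('wrist'); cv2.imwrite('pics/w5.png',p[:,:,::-1])
"
```

```text
t 5.25 tcp [664.2  54.1  21.7] loc [39.2 66.7] gap 0.4 F [ 0.8  0.1 -0.2]
 jaw yaw rel rack 89.9 (mod 180) ; tool x [ 0.002 -0.002 -1.   ] y [-0.996 -0.094 -0.002] z [-0.094  0.996 -0.002] j6 -1.64
 world d [ 0.8 -0.6 -9.7]  dp cm [ 0.98 -0.08 -0.06]
 turn [-0.1 -0.1  0.1] dp in target axes [ 0.97 -0.08 -0.07]
```

View pics/w5.png

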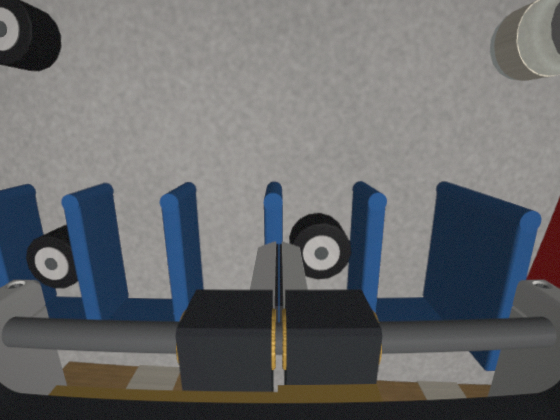

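The wrist picture shows the fingers at (280,260), over the divider at x≈273. The gap-b hub is to its right at (320,248), and divider 1 (370) and the tall plate (490) lie beyond it. This is divider 2.

>>> {"fn": "jog_arm", "kwargs": {
  "turn": [
    [0,0,0],
    [0,0,0],
    [0,0,0],
    [0,0,0]
  ],
  "dp": [
    [0.7,0,0],
    [0.2,0,0],
    [0.2,0,0],
    [0.15,0,0]
  ],
  "gripper": [1,1,1,1]
}}

```text
clock: 5.8
eef_pos: [665.3, 55.4, 11.7]
eef_rot: [-2.078, 1.565, -0.412]
wrist_force: [-11.9, -1.3, 20.2]
finger_gap: 0.2
```

>>> {"fn": "jog_arm", "kwargs": {
  "turn": [
    [0,0,0]
  ],
  "dp": [
    [0.15,0,0]
  ],
  "gripper": [1]
}}

```text
clock: 5.92
eef_pos: [665.2, 55.4, 11.7]
eef_rot: [-2.093, 1.565, -0.426]
wrist_force: [-10.3, -0.9, 14.7]
finger_gap: 0.4
```

Divider 2 touched (15–20 N). Now lift, travel to behind the hub and turn.

>>> {"fn": "jog_arm", "kwargs": {
  "turn": [
    [0,0,0],
    [0,0,0],
    [0,0,0],
    [0,0,0],
    [0,0,0],
    [0,0,0],
    [10,0,0],
    [10,0,0]
  ],
  "dp": [
    [-4,0,0],
    [0,3,-4.5],
    [0,3,-4.5],
    [0,3,-4.5],
    [0,3,-4.5],
    [0,2.4,-4.4],
    [0,0,0],
    [0,0,0]
  ],
  "gripper": [1,1,1,0.79,0.79,0.79,0.79,0.79]
}}

```text
clock: 6.92
eef_pos: [539.9, -188.7, 54.5]
eef_rot: [-1.716, 1.56, -0.405]
wrist_force: [0.1, 0.5, -0.5]
finger_gap: 19.7
```

>>> {"fn": "jog_arm", "kwargs": {
  "turn": [
    [10,0,0],
    [10,0,0],
    [10,0,0],
    [10,0,0],
    [10,0,0],
    [10,0,0],
    [10,0,0]
  ],
  "dp": [
    [0,0,0],
    [0,0,0],
    [0,0,0],
    [0,0,0],
    [0,0,0],
    [0,0,0],
    [0,0,0]
  ],
  "gripper": [0.79,0.79,0.79,0.79,0.79,0.79,0.79]
}}

```text
clock: 7.8
eef_pos: [540.4, -189.3, 55.6]
eef_rot: [-0.446, 1.558, -0.4]
wrist_force: [1.0, -0.1, -0.2]
finger_gap: 19.2
```

```bash
python3 -c "
from g import *
to((-103.8,-158),-24,0)
from cell import camera,calibration
import cv2
p,d=camera('wrist'); cv2.imwrite('pics/w6.png',p[:,:,::-1])
"
```

```text
t 7.8 tcp [ 540.4 -189.3   55.6] loc [-107.4 -163.7] gap 19.2 F [ 1.  -0.1 -0.2]
 jaw yaw rel rack -2.9 (mod 180) ; tool x [ 0.012 -0.005 -1.   ] y [-0.046  0.999 -0.006] z [0.999 0.046 0.012] j6 -0.45
 world d [  3.1   6.  -79.6]  dp cm [7.96 0.63 0.24]
 turn [-2.9  0.7  0.3] dp in target axes [7.96 0.57 0.36]
```

View pics/w6.png

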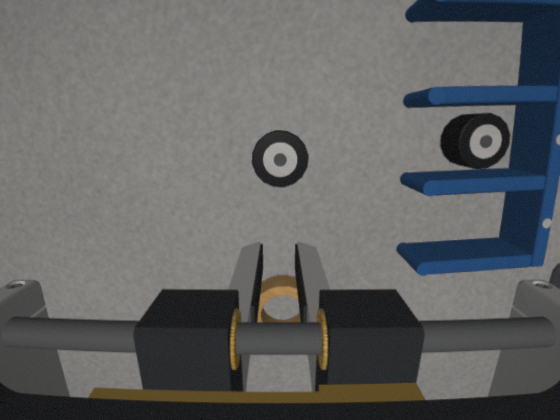

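The picture shows the hub straight ahead at (280,158), centred between the open fingers, with the tape roll well behind at (282,300). I'll square up and go down.

>>> {"fn": "jog_arm", "kwargs": {
  "turn": [
    [-2.9,0.7,0.3],
    [0,0,0],
    [0,0,0],
    [0,0,0],
    [0,0,0]
  ],
  "dp": [
    [0,0.6,0.3],
    [3,0,0],
    [3,0,0],
    [1.5,0,0],
    [0,0,0]
  ],
  "gripper": [0.79,0.79,0.79,0.79,0.79]
}}

```text
clock: 8.48
eef_pos: [545.0, -182.0, -20.1]
eef_rot: [-1.962, 1.57, -1.847]
wrist_force: [-0.2, -0.5, 0.4]
finger_gap: 19.6
```

```bash
python3 -c "
from g import *
to((-103.8,-158),-24,0)
from cell import camera,calibration
import cv2
p,d=camera('wrist'); cv2.imwrite('pics/w7.png',p[:,:,::-1])
np.savez('w7.npz',p=p,d=d,**{k:np.array(v) for k,v in calibration('wrist').items()})
from h import *
p,W=cloud('w7.npz'); m=(abs(W[...,2]-29)<5)&(p.max(-1)<250); 
v,u=np.nonzero(m); 
w=W[m]; l=loc(w); k=(l[:,1]>-140)&(l[:,0]<-60); print('hub',l[k].min(0),l[k].max(0),k.sum())
f=(W[...,2]<60)&(W[...,2]>0); f[:200]=0
for vv in range(220,300,10): print(vv,[W[vv,uu].round(0).tolist() for uu in (245,255,280,305,315)])
"
```

```text
t 8.47 tcp [ 545.  -182.   -20.1] loc [-102.2 -156.9] gap 19.6 F [-0.2 -0.5  0.4]
 jaw yaw rel rack 1.0 (mod 180) ; tool x [-0.    -0.001 -1.   ] y [-0.114  0.993 -0.001] z [ 0.993  0.114 -0.   ] j6 -0.5
 world d [-1.5 -1.2 -3.9]  dp cm [ 0.39 -0.11 -0.16]
 turn [ 1. -0.  0.] dp in target axes [ 0.39 -0.11 -0.16]Traceback (most recent call last):
  File "<string>", line 11, in <module>
    w=W[m]; l=loc(w); k=(l[:,1]>-140)&(l[:,0]<-60); print('hub',l[k].min(0),l[k].max(0),k.sum())
              ~~~^^^
  File "g.py", line 6, in loc
    def loc(p): return (np.asarray(p)[:2]-O)@RW
                        ~~~~~~~~~~~~~~~~~^~
ValueError: operands could not be broadcast together with shapes (2,3) (2,)
```

View pics/w7.png

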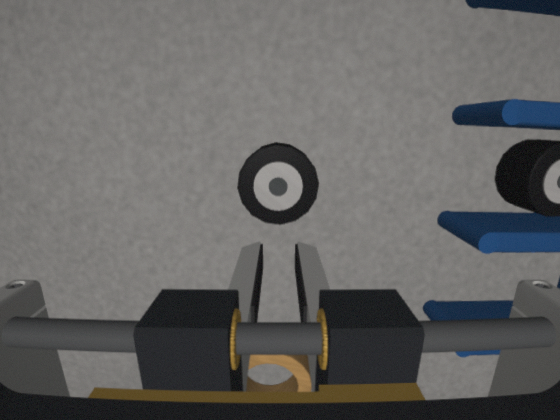

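>>> {"fn": "jog_arm", "kwargs": {
  "turn": [
    [1,0,0],
    [0,0,0],
    [0,0,0],
    [0,0,0],
    [0,0,0],
    [0,0,0]
  ],
  "dp": [
    [0.3,0,-0.2],
    [0,1,0],
    [0,0.5,0],
    [0,0.5,0],
    [0,0.5,0],
    [0,0.5,0]
  ],
  "gripper": [0.79,0.79,0.79,0.79,0.79,0.79]
}}

```text
clock: 9.28
eef_pos: [541.6, -151.2, -19.9]
eef_rot: [-0.671, 1.565, -0.574]
wrist_force: [0.9, -1.4, -1.2]
finger_gap: 19.5
```

```bash
sed -i 's/np.asarray(p)\[:2\]/np.asarray(p)[...,:2]/' g.py
cat > look.py <<'E'
import sys
from g import *
from h import *
from cell import camera,calibration
def look(tag):
    to((-103.8,0),-24,None)
    p,d=camera('wrist'); cv2.imwrite(f'pics/{tag}.png',p[:,:,::-1])
    np.savez('w.npz',p=p,d=d,**{k:np.array(v) for k,v in calibration('wrist').items()})
    p,W=cloud('w.npz'); g=p.max(-1); 
    l=loc(W); m=(abs(W[...,2]-30)<4)&(l[...,0]<130)
    hsv=cv2.cvtColor(p,cv2.COLOR_RGB2HSV); m&=~((hsv[...,0]>100)&(hsv[...,0]<130)&(hsv[...,1]>100))
    n,lab,stt,cen=cv2.connectedComponentsWithStats(m.astype(np.uint8))
    for i in range(1,n):
        if stt[i,4]>400:
            q=l[lab==i]; a,b=np.percentile(q,[.5],axis=0)[0],np.percentile(q,[99.5],axis=0)[0]
            print('blob px',cen[i].round(),'loc centre',((a+b)/2).round(1),'size',(b-a).round(1))
look(sys.argv[1])
E
python3 look.py w8
```

```text
t 9.28 tcp [ 541.6 -151.2  -19.9] loc [-102.6 -125.9] gap 19.5 F [ 0.9 -1.4 -1.2]
 jaw yaw rel rack 0.0 (mod 180) ; tool x [ 0.005 -0.003 -1.   ] y [-0.097  0.995 -0.003] z [0.995 0.097 0.004] j6 -0.43
 world d [-13.3 125.2  -4.1]  dp cm [ 0.37 12.59 -0.11]
blob px [279. 220.] loc centre [-102.8 -100.6] size [41.7 49. ]
blob px [539. 227.] loc centre [  50.4 -101.5] size [30.8 41.3]
```

View pics/w8.png

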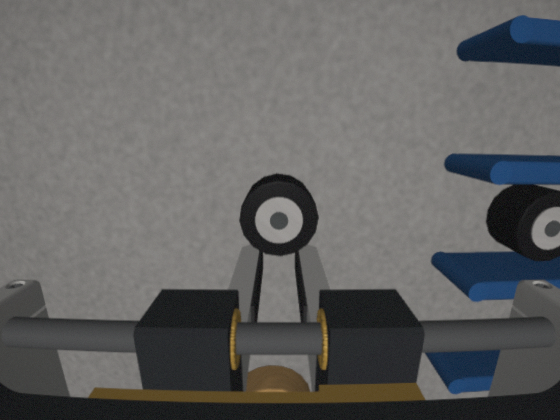

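The picture shows the hub seated in the two-finger cradle at (279,218). I'll push it sideways along the row.

>>> {"fn": "jog_arm", "kwargs": {
  "turn": [
    [0,0,0],
    [0,0,0],
    [0,0,0],
    [0,0,0],
    [0,0,0],
    [0,0,0],
    [0,0,0],
    [0,0,0]
  ],
  "dp": [
    [0,0.6,0],
    [0,0.9,0],
    [0,1.2,0],
    [0,1.2,0],
    [0,1.2,0],
    [0,1.2,0],
    [0,0.8,0],
    [0,0.5,0]
  ],
  "gripper": [0.79,0.79,0.79,0.79,0.79,0.79,0.79,0.79]
}}

```text
clock: 10.32
eef_pos: [533.8, -69.6, -19.9]
eef_rot: [-0.661, 1.565, -0.563]
wrist_force: [-0.2, -1.9, 1.4]
finger_gap: 19.9
```

```bash
python3 look.py w9
```

```text
t 10.32 tcp [533.8 -69.6 -19.9] loc [-102.5  -44. ] gap 19.9 F [-0.2 -1.9  1.4]
 jaw yaw rel rack 0.1 (mod 180) ; tool x [ 0.005 -0.003 -1.   ] y [-0.097  0.995 -0.004] z [0.995 0.097 0.005] j6 -0.29
 world d [-5.5 43.7 -4.1]  dp cm [ 0.39  4.4  -0.12]
blob px [547.  22.] loc centre [33.6 87.8] size [17.4 23. ]
blob px [278. 220.] loc centre [-102.7  -17.9] size [41.8 46.9]
```

View pics/w9.png

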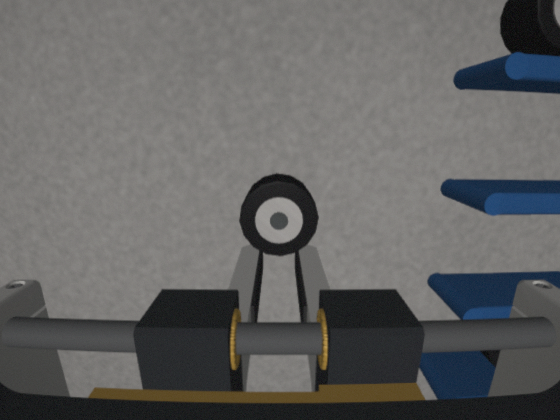

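>>> {"fn": "jog_arm", "kwargs": {
  "turn": [
    [0,0,0],
    [0,0,0],
    [0,0,0],
    [0,0,0],
    [0,0,0],
    [0,0,0],
    [0,0,0]
  ],
  "dp": [
    [0,0.6,0],
    [0,0.9,0],
    [0,1.0,0],
    [0,0.9,0],
    [0,0.6,0],
    [0,0.4,0],
    [0,0.2,0]
  ],
  "gripper": [0.79,0.79,0.79,0.79,0.79,0.79,0.79]
}}

```text
clock: 11.25
eef_pos: [529.0, -20.6, -20.0]
eef_rot: [-0.661, 1.565, -0.564]
wrist_force: [-0.3, -2.7, 1.6]
finger_gap: 19.9
```

```bash
python3 look.py w10; python3 -c "
from g import *
print(np.linalg.inv(RW)@[1,0])"
```

```text
t 11.25 tcp [529.  -20.6 -20. ] loc [-102.5    5.2] gap 19.9 F [-0.3 -2.7  1.6]
 jaw yaw rel rack 0.1 (mod 180) ; tool x [ 0.005 -0.003 -1.   ] y [-0.097  0.995 -0.004] z [0.995 0.097 0.005] j6 -0.2
 world d [-0.8 -5.3 -4. ]  dp cm [ 0.4  -0.52 -0.13]
blob px [542. 108.] loc centre [37.6 96.2] size [24.8 41.3]
blob px [278. 220.] loc centre [-102.8   31. ] size [41.9 47.2]
[ 0.99536674 -0.09615123]
```

The hub is at about y=32.5 in the rack frame (gap c is centred on 33). I'll back off, lift and go round to face into the gap.

>>> {"fn": "jog_arm", "kwargs": {
  "turn": [
    [0,0,0],
    [0,0,0],
    [0,0,0],
    [10,0,0],
    [10,0,0],
    [10,0,0],
    [10,0,0],
    [10,0,0]
  ],
  "dp": [
    [0,-3,0],
    [-4.5,0,0],
    [0,0,-4.8],
    [0,0,0],
    [0,0,0],
    [0,0,0],
    [0,0,0],
    [0,0,0]
  ],
  "gripper": [0.79,0.79,0.79,0.79,0.79,0.79,0.79,0.79]
}}

```text
clock: 12.3
eef_pos: [480.9, -55.1, 25.1]
eef_rot: [0.813, 1.569, 0.009]
wrist_force: [-0.3, -0.9, -0.4]
finger_gap: 19.9
```

>>> {"fn": "jog_arm", "kwargs": {
  "turn": [
    [10,0,0],
    [10,0,0],
    [10,0,0],
    [10,0,0],
    [0,0,0]
  ],
  "dp": [
    [0,0,0],
    [0,0,0],
    [0,0,0],
    [0,0,0],
    [0,0,0]
  ],
  "gripper": [0.79,0.79,0.79,0.79,0.79]
}}

```text
clock: 12.92
eef_pos: [480.2, -54.7, 24.5]
eef_rot: [3.078, 1.569, 1.552]
wrist_force: [0.0, 0.4, 0.0]
finger_gap: 19.8
```

```bash
python3 look.py w11;python3 -c "
from g import *
to((-152,33),-22,-90)"
```

```text
t 12.93 tcp [480.2 -54.7  24.5] loc [-154.5  -23.9] gap 19.8 F [0.  0.4 0. ]
 jaw yaw rel rack -92.9 (mod 180) ; tool x [ 0.     0.002 -1.   ] y [0.999 0.045 0.   ] z [ 0.045 -0.999 -0.002] j6 1.33
 world d [ 48.1  28.7 -48.5]  dp cm [ 4.85  4.94 -2.64]
blob px [190. 171.] loc centre [-102.6   33.4] size [41.8 41.2]
t 12.97 tcp [480.1 -54.7  24.5] loc [-154.5  -23.9] gap 19.8 F [ 0.1 -0.4  0.3]
 jaw yaw rel rack -92.8 (mod 180) ; tool x [-0.     0.002 -1.   ] y [0.999 0.047 0.   ] z [ 0.047 -0.999 -0.002] j6 1.33
 world d [ -3.   56.9 -46.5]  dp cm [ 4.66 -0.03 -5.69]
 turn [-2.8 -0.1 -0. ] dp in target axes [ 4.65  0.25 -5.69]
```

View pics/w11.png

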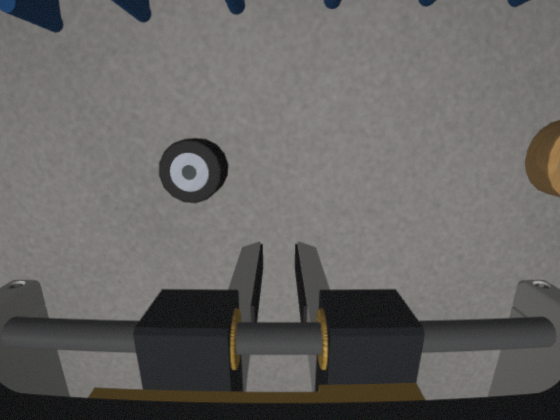

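The hub is at (190,171), rack frame (-102.6, 33.4), and still flat. I'll line up behind it and go down.

>>> {"fn": "jog_arm", "kwargs": {
  "turn": [
    [-2.8,0,0],
    [0,0,0],
    [0,0,0],
    [0,0,0],
    [0,0,0]
  ],
  "dp": [
    [0,0,-2.8],
    [0,0,-2.9],
    [2.5,0,0],
    [2.2,0,0],
    [0,0,0]
  ],
  "gripper": [0.79,0.79,0.79,0.79,0.79]
}}

```text
clock: 13.6
eef_pos: [475.9, 4.2, -23.2]
eef_rot: [2.793, 1.568, 1.342]
wrist_force: [0.0, 0.4, -1.1]
finger_gap: 19.9
```

```bash
python3 look.py w12;python3 -c "
from g import *
to((-102.6-27,33.4),-22,-90)"
```

```text
t 13.6 tcp [475.9   4.2 -23.2] loc [-153.    35.1] gap 19.9 F [ 0.   0.4 -1.1]
 jaw yaw rel rack -88.7 (mod 180) ; tool x [ 0.001  0.003 -1.   ] y [0.993 0.119 0.001] z [ 0.119 -0.993 -0.003] j6 1.38
 world d [ 52.4 -30.2  -0.8]  dp cm [0.08 4.84 3.62]
blob px [283. 179.] loc centre [-102.    33.6] size [41.2 41.5]
t 13.65 tcp [476.5   4.1 -22.3] loc [-152.4   34.9] gap 19.6 F [0.8 0.1 0.8]
 jaw yaw rel rack -88.7 (mod 180) ; tool x [ 0.002  0.003 -1.   ] y [0.993 0.118 0.002] z [ 0.118 -0.993 -0.002] j6 1.38
 world d [22.9  0.7  0.3]  dp cm [-0.03  2.28  0.2 ]
 turn [ 1.3 -0.1 -0.1] dp in target axes [-0.03  2.28  0.15]
```

View pics/w12.png

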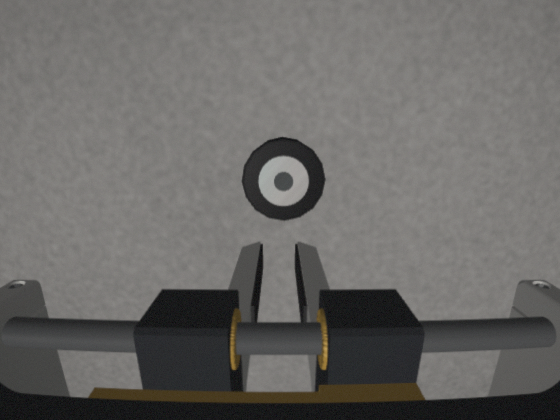

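The hub is directly ahead at (284,180).

>>> {"fn": "jog_arm", "kwargs": {
  "turn": [
    [1.3,0,0],
    [0,0,0],
    [0,0,0],
    [0,0,0],
    [0,0,0],
    [0,0,0],
    [0,0,0],
    [0,0,0]
  ],
  "dp": [
    [0,0.7,0.15],
    [0,0.6,0],
    [0,0.5,0],
    [0,0.5,0],
    [0,0.5,0],
    [0,0.8,0],
    [0,0.8,0],
    [0,0.8,0]
  ],
  "gripper": [0.79,0.79,0.79,0.79,0.79,0.79,0.79,0.79]
}}

```text
clock: 14.65
eef_pos: [532.7, 7.7, -20.0]
eef_rot: [2.025, 1.566, 0.551]
wrist_force: [-1.8, -0.3, -0.2]
finger_gap: 19.5
```

```bash
python3 look.py w13;python3 -c "
from g import *
to((-50,33),-22,-90)"
```

```text
t 14.65 tcp [532.7   7.7 -20. ] loc [-96.1  33.1] gap 19.5 F [-1.8 -0.3 -0.2]
 jaw yaw rel rack -90.0 (mod 180) ; tool x [ 0.004  0.002 -1.   ] y [0.995 0.096 0.004] z [ 0.096 -0.995 -0.002] j6 1.42
 world d [ -4.5 -33.7  -4. ]  dp cm [ 0.39 -0.77  3.31]
blob px [149.  15.] loc centre [34.7 96.3] size [16.2 39.5]
blob px [540.  11.] loc centre [ 41.5 -97.3] size [11.1 23. ]
blob px [279. 220.] loc centre [-68.6  32.9] size [44.6 41.6]
t 14.7 tcp [533.6   7.7 -19.9] loc [-95.2  33. ] gap 19.8 F [-0.6  0.1 -1.1]
 jaw yaw rel rack -90.0 (mod 180) ; tool x [ 0.005  0.002 -1.   ] y [0.995 0.096 0.005] z [ 0.096 -0.995 -0.002] j6 1.42
 world d [45.   4.3 -2.1]  dp cm [0.23 4.52 0.  ]
 turn [ 0.  -0.1 -0.3] dp in target axes [0.21 4.52 0.  ]
```

>>> {"fn": "jog_arm", "kwargs": {
  "turn": [
    [0,0,0],
    [0,0,0],
    [0,0,0],
    [0,0,0],
    [0,0,0],
    [0,0,0],
    [0,0,0]
  ],
  "dp": [
    [0.05,0.7,0],
    [0.05,0.9,0],
    [0.05,1.0,0],
    [0.05,1.0,0],
    [0,0.8,0],
    [0,0.5,0],
    [0,0.2,0]
  ],
  "gripper": [0.79,0.79,0.79,0.79,0.79,0.79,0.79]
}}

```text
clock: 15.58
eef_pos: [587.9, 13.0, -21.6]
eef_rot: [1.991, 1.566, 0.517]
wrist_force: [-3.9, -0.8, 2.4]
finger_gap: 19.9
```

```bash
python3 look.py w14;python3 -c "
from g import *
to((4,33),-22,-90)"
```

```text
t 15.57 tcp [587.9  13.  -21.6] loc [-40.7  33. ] gap 19.9 F [-3.9 -0.8  2.4]
 jaw yaw rel rack -90.0 (mod 180) ; tool x [ 0.004  0.002 -1.   ] y [0.995 0.096 0.004] z [ 0.096 -0.995 -0.002] j6 1.43
 world d [-59.6 -39.   -2.4]  dp cm [ 0.21 -6.31  3.3 ]
blob px [535.  92.] loc centre [  56.9 -100.1] size [41.7 30.2]
blob px [154. 104.] loc centre [47.5 96. ] size [41.2 41.5]
blob px [278. 221.] loc centre [-13.7  32.9] size [43.5 41.9]
t 15.62 tcp [588.   13.  -21.6] loc [-40.6  33.1] gap 19.7 F [-2.   0.1  1.4]
 jaw yaw rel rack -90.0 (mod 180) ; tool x [ 0.004  0.002 -1.   ] y [0.995 0.096 0.004] z [ 0.096 -0.995 -0.002] j6 1.43
 world d [44.4  4.2 -0.4]  dp cm [0.06 4.46 0.01]
 turn [ 0.  -0.1 -0.3] dp in target axes [0.04 4.46 0.01]
```

View pics/w14.png

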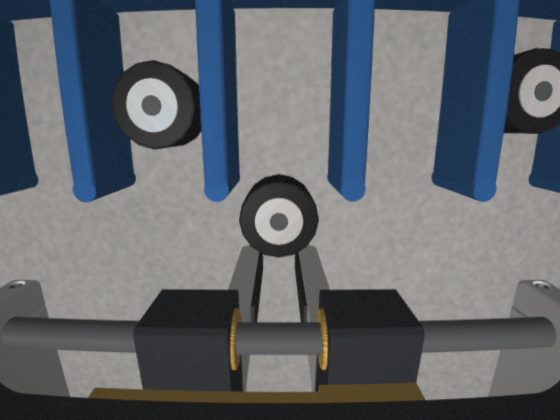

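The hub is at the mouth of gap c, at (279,218), with the flanking dividers at x≈217 and 353. The gap middle, x≈285, is about 2 mm to the right, so I'll shift slightly while pushing in.

>>> {"fn": "jog_arm", "kwargs": {
  "turn": [
    [0,0,0],
    [0,0,0],
    [0,0,0],
    [0,0,0],
    [0,0,0]
  ],
  "dp": [
    [0,0.5,0.1],
    [0,0.5,0.1],
    [0,0.5,0],
    [0,0.5,0],
    [0,0.3,0]
  ],
  "gripper": [0.79,0.79,0.79,0.79,0.79]
}}

```text
clock: 16.25
eef_pos: [612.4, 13.2, -21.6]
eef_rot: [1.991, 1.566, 0.517]
wrist_force: [-3.8, -0.4, 2.7]
finger_gap: 19.8
```

```bash
python3 look.py w15;python3 -c "
from g import *
to((4,32),-22,-90)"
```

```text
t 16.25 tcp [612.4  13.2 -21.6] loc [-16.3  30.9] gap 19.8 F [-3.8 -0.4  2.7]
 jaw yaw rel rack -90.0 (mod 180) ; tool x [ 0.004  0.002 -1.   ] y [0.995 0.096 0.004] z [ 0.096 -0.995 -0.002] j6 1.43
 world d [-84.2 -39.2  -2.4]  dp cm [ 0.19 -8.75  3.09]
blob px [528. 138.] loc centre [  57.3 -102.9] size [41.4 35.6]
blob px [154. 153.] loc centre [47.8 95.9] size [41.4 41.5]
blob px [278. 221.] loc centre [ 7.9 30.7] size [49.6 41.8]
t 16.3 tcp [612.7  13.2 -21.6] loc [-16.   30.9] gap 20.1 F [-0.3  0.5  0.3]
 jaw yaw rel rack -90.0 (mod 180) ; tool x [ 0.004  0.002 -1.   ] y [0.995 0.096 0.005] z [ 0.096 -0.995 -0.002] j6 1.43
 world d [19.8  3.  -0.4]  dp cm [ 0.05  2.   -0.11]
 turn [ 0.  -0.1 -0.3] dp in target axes [ 0.04  2.   -0.11]
```

View pics/w15.png

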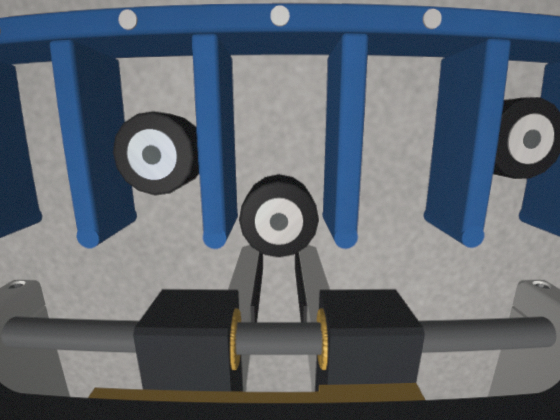

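The hub is centred now, with dividers at x≈213 and 346 and the hub at 279. Pushing the last 21 mm or so.

>>> {"fn": "jog_arm", "kwargs": {
  "turn": [
    [0,0,0],
    [0,0,0],
    [0,0,0],
    [0,0,0],
    [0,0,0]
  ],
  "dp": [
    [0,0.5,0],
    [0,0.5,0],
    [0,0.5,0],
    [0,0.5,0],
    [0,0.3,0]
  ],
  "gripper": [0.79,0.79,0.79,0.79,0.79]
}}

```text
clock: 16.92
eef_pos: [637.1, 15.6, -21.6]
eef_rot: [1.98, 1.566, 0.506]
wrist_force: [-1.9, -0.2, 1.6]
finger_gap: 19.8
```

```bash
python3 look.py w16
```

```text
t 16.93 tcp [637.1  15.6 -21.6] loc [ 8.5 30.9] gap 19.8 F [-1.9 -0.2  1.6]
 jaw yaw rel rack -90.0 (mod 180) ; tool x [ 0.004  0.002 -1.   ] y [0.995 0.096 0.005] z [ 0.096 -0.995 -0.002] j6 1.44
 world d [-108.8  -41.6   -2.4]  dp cm [  0.19 -11.23   3.09]
blob px [521. 183.] loc centre [  57.6 -103.8] size [41.2 37.7]
blob px [158. 198.] loc centre [48.3 96. ] size [41.3 41.2]
blob px [279. 221.] loc centre [32.8 30.8] size [49.6 41.8]
```

View pics/w16.png

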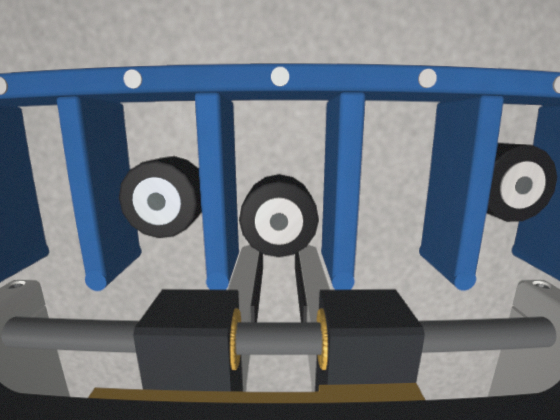

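The hub is well inside, at about x=35 mm (limit 18). Backing straight out, then lifting.

>>> {"fn": "jog_arm", "kwargs": {
  "turn": [
    [0,0,0],
    [0,0,0],
    [0,0,0],
    [0,0,0],
    [0,0,0],
    [0,0,0]
  ],
  "dp": [
    [0,-1,0],
    [0,-2,0],
    [0,-3,0],
    [0,-4,0],
    [-5,0,0],
    [0,0,0]
  ],
  "gripper": [0.79,0.79,0.79,0.79,0.79,0.79]
}}

```text
clock: 17.73
eef_pos: [531.1, 5.5, 28.5]
eef_rot: [1.876, 1.564, 0.401]
wrist_force: [0.0, 0.5, -0.0]
finger_gap: 20.0
```

```bash
python3 look.py w17
python3 - <<'E'
from g import *
from h import *
from cell import camera,calibration
p,d=camera('top'); np.savez('t17.npz',p=p,d=d,**{k:np.array(v) for k,v in calibration('top').items()})
cv2.imwrite('pics/t17.png',cv2.resize(p[110:260,170:390,::-1],(792,540)))
E
```

```text
t 17.73 tcp [531.1   5.5  28.5] loc [-97.9  31. ] gap 20.0 F [ 0.   0.5 -0. ]
 jaw yaw rel rack -90.0 (mod 180) ; tool x [ 0.006  0.003 -1.   ] y [0.995 0.096 0.006] z [ 0.096 -0.995 -0.002] j6 1.41
 world d [ -2.9 -31.5 -52.5]  dp cm [ 5.24 -0.62  3.11]
blob px [174.  23.] loc centre [40.5 96.5] size [30.6 40.4]
blob px [279.  34.] loc centre [34.4 31.1] size [39.9 40.1]
blob px [488.  17.] loc centre [  47.2 -102.1] size [25.6 39.5]
blob px [ 24. 230.] loc centre [-97.9 226.3] size [45.9 23.6]
```

View pics/w17.png

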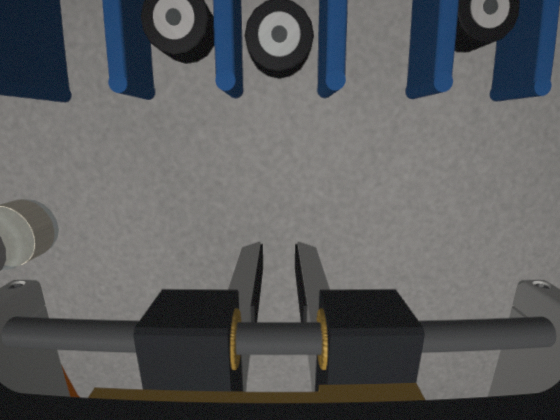

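View pics/t17.png

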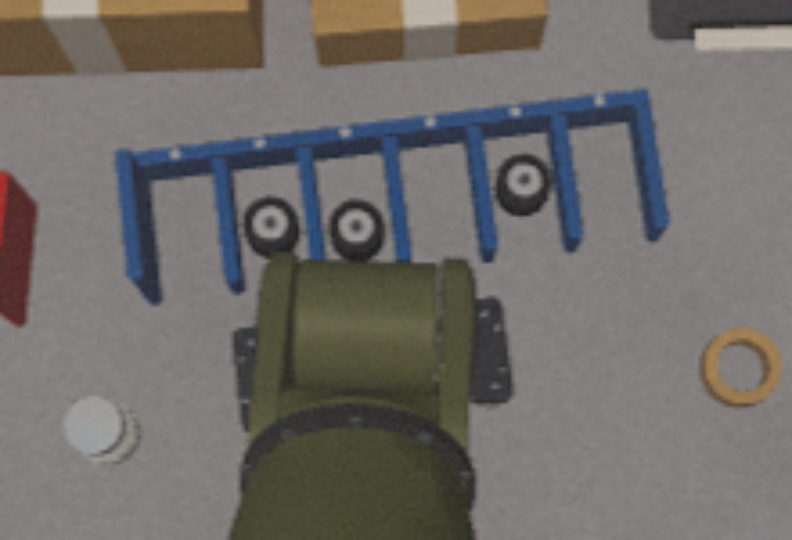

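Both pictures show the hub in gap c, at (279,34) in the wrist view and (356,228) in the top view. It is next to the stored hub in gap b, and nothing else has moved. Handing in.

```bash
python3 -c "
from cell import order
print(order.sign_off())"
```

```text
the job is handed in; nothing more can be done
None
```

The loose hub is in the third gap from the tall end plate (gap c), and I handed the job in at about 18 s of the 61 s allowed. No verdict is reported.

- **Count:** The tall blue plate stands at the rack's +y end. I touched divider 1 and then divider 2 on top with the shut fingertips. Contact read about 15 N on the first and 15–20 N on the second.
- **Push:** I slid the hub along the row and then straight into the gap with the fingers held 20 mm apart behind it, without gripping. Wrist force stayed at a few newtons in every reading.
- **Last checks:** From the wrist depth picture, the hub's centre is about 34 mm behind the divider fronts (at least 18 needed) and about 2 mm off the gap's middle (9 allowed). It lies flat. In the last pictures both stored hubs, the jar and the tape stand where they were; the carton, spray and screwdriver were out of those views, and the arm went nowhere near the spray or screwdriver. The gripper was backed off and clear of everything.
- **Disagreements:**
  - The real fingertips sit about 33 mm above the reported TCP. The cameras showed it and the divider contact confirmed it, so I ran with negative TCP heights.
  - My rack measurement from the top camera was about 2 mm off across the row compared with the wrist view. I corrected for that at the gap's mouth.

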